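# Rock the amber relay out of the kiln control box

### The job

The amber plug-in relay of the kiln control box has burnt out. Work it out of its tight socket by rocking it gently to and fro, toward one brass blade and then the other, letting it rise a little with each swing, and put it in the dark wooden tray. Do not tug it straight up, which would drag the sprung socket strip out of the box, do not lean it far over while it is still plugged in, and leave the blue relay plugged in as it is.

Things in the scene. Friction and masses are not known exactly. Their poses are not given: they have to be found in the camera images.
- amber_relay_mid (a point): Centre of the amber (orange) relay: upright block 36 (x) x 24 (y) x 40 mm, black base, 60 g, own z up; 20 mm below its top, 24 mm above the strip when plugged in. Two brass blades below at x = -13 and +13 mm, 16 mm long, lower 12 mm in the socket: rock it about y. Grip it along x, in the upper half so tips clear the strip. 12 degrees each way will do; over 25 while plugged in harms it.
- blue_relay_mid (a point): Centre of the good relay, blue, otherwise alike in shape and axes, 64 mm beside the amber one along y, on either side, in the same fixed grey control box (96 x 190 mm, top at 24 mm, transformer and screw terminals at its ends up to 50 mm). Stays plugged in.
- socket_strip (a joint): Lift in m of the black socket strip (66 x 116 mm, top face 44 mm above the bench): 0 seated, stop at 0.012, at most 0.005 allowed. Sprung down: an upward pull of 3 N starts it, then 1 mm per 1.5 N. Its jaws hold each blade with 8 to 11 N of friction, so a straight pull drags it up. Rising less than 13 mm per rad of swing, the blades' frictions cancel. Blades have 5 mm play along x.
- scrap_tray: Open dark wooden tray, 130 (x) x 170 (y) mm outside, walls 4 mm thick and 20 mm high, 1 kg. Origin at the centre of its underside; its floor is 4 mm thick.
Not all that is in view belongs to the job. What is meant by the part that bears amber_relay_mid is not green, and is the larger of those in its own colour.

How it is judged:
By the outcome, as a careful person would: the job done as asked, in the order asked, and still so for the second after the job is handed in, with the robot touching nothing.
It also fails if it takes over 48 s, if anything falls off the work surface, if the arm or the gripper's body presses on something with over 40 N, if the wrist force passes 120 N, or if a joint passes its speed limit or range.

### The arm

A 6-joint arm with a two-finger parallel gripper is mounted at the origin on a cart in front of the work surface, level with it; the furniture and walls round the work are solid. World frame = base frame: x ahead of the robot, y to its left, z up, the work surface at z = 0. Lengths are in m, angles in rad, forces in N, time in s.
With the tool pointing down it reaches from about 0.25 to 0.775 m from the base axis. Payload 4 kg.
Tool frame: the origin (TCP) lies at the very end of the fingers, on their centre line; the grasp point (between the pads) lies 19 mm behind it; z points along the fingers, y is the direction in which the jaws open and shut (so a half turn about z gives the same grasp; the last joint's range is limited). The gripper opens to 94 mm and grips with 3 to 60 N. Pads are 16 mm wide; open, the fingers measure 119 mm over their backs; the gripper's body (75 mm by 177 mm) begins 78 mm behind the grasp point.
Start: joints at [-1.297, 0.087, 1.371, -0, 1.684, -0.103], TCP at [0.202, -0.511, 0.206] pointing down, gripper open.
Joint ranges: [-3.1, 3.1], [-0.76, 2.03], [0.27, 2.55], [-1.08, 4.22], [0.17, 2.65], [-2.57, 2.57]. Speed limits (rad/s): [2.79, 2.79, 3.14, 3.14, 3.14, 3.14].

### API

Orientations are given as a unit quaternion [x, y, z, w].
In Python, from bench import manip gives the robot as it stands.
- The arm moves only by the tool jog_arm, never from a script. Its argument "motion" is a list of rows, each a list of 5 numbers: the closure in counts, from 0 (fully open) to 255 (shut), then the shift along the world's x, y, z in cm, then the turn about the world's z in degrees. A call has 1 to 20 rows; each row shifts and turns the commanded pose from where the row before left it; what a row does not reach is not made up. A row lasts 1/8 s, in which the tool goes at most 62.5 mm and 10.7 degrees, less where a joint would pass 70% of its speed; a pose out of reach is approached as far as the arm can. A call with a gripper value outside its range is refused whole. The fingers move at their own pace and stop on an object; "force" is the grip in N (left out, the last holds). Time passes only in rows, so rows that do not move let the fingers close. It gives the time, the measured TCP pose, the force and the opening at its end, in the units of the state.
- manip.observe(): the state, without advancing time (a new reading comes with each control period).
- manip.get_image(name): name is "scene" or "top"; returns a dict with "pixels" (420x560x3 uint8, blue, green, red), "z_map" (420x560 float32, m along the optical axis (not along the pixel's ray), 0 where there is no reading), "intrinsics" (3x3 intrinsics, pixels), "k1" (the pictures are not rectified: a ray, as slopes to the right and down, at radius r is drawn at 1 + k1 r^2 times it, then the intrinsics apply), "R" (3x3) and "t" (3): a world point X has camera coordinates R X + t. Camera axes: x right, y down, z forward; pixel columns grow to the right and rows downward; lengths in m; the calibration is good to about 2 mm. A picture is of the moment at which its call begins.
- manip.close_job(): hands the job in, once; it reports no verdict.
The state is a dict: "time_s": time; "qpos": joint angles; "qd": joint speeds; "tau": joint torques, N m; "tool_pos": TCP position; "eef_rot": TCP orientation; "ft_force": force on the tool from outside, world axes, zero at the start; "torque": the same for the moment, N m; "grip_width": opening from 0.0 (shut) to 1.0 (fully open).
Only numpy, scipy, OpenCV 4.12 (cv2) and the standard library are available. Lean on these libraries where they do the work, as an engineer would, in place of code of your own. Each camera call takes 0.05 s, during which the arm holds its last target.

## Working session

There is one attempt and no reset: what is moved stays moved. The work goes in short steps, Python scripts to look and compute and a tool call to move; the robot and the scene stay as the last step left them, time stands still between calls to the robot, and variables do not carry over. Pictures are saved under pics/ and viewed, and the job is handed in when it is done.

Besides the shell and the picture viewer there is one more tool, called after ">>>" as name(argument=value, ...) on one line, values as JSON. jog_arm: Moves the arm, as the interface text tells. Its arguments: {"type":"object","properties":{"motion":{"type":"array","items":{"type":"array","items":{"type":"number"}}},"force":{"type":"number"}},"required":["motion"]}

```bash
mkdir -p pics; cat > h.py <<'E'
import numpy as np, cv2
from bench import manip
def grab(n,tag):
    d=manip.get_image(n); cv2.imwrite(f'pics/{tag}.png',d['pixels']); np.savez(f'{tag}.npz',**{k:np.asarray(v) for k,v in d.items()}); return d
def ray(d,u,v):
    K=np.asarray(d['intrinsics']);k1=float(d['k1'])
    p=cv2.undistortPoints(np.array([[[u,v]]],float),K,np.array([k1,0,0,0,0],float))[0,0]
    R=np.asarray(d['R']);t=np.asarray(d['t'])
    return -R.T@t, R.T@np.array([p[0],p[1],1.])
def onplane(d,u,v,z):
    o,r=ray(d,u,v); return o+r*(z-o[2])/r[2]
def deproj(d,u,v):
    o,r=ray(d,u,v); return o+r*float(d['z_map'][int(v),int(u)])
E
python3 - <<'E'
from h import *
for n in('scene','top'):
    d=grab(n,n+'0'); print(n,d['k1'],np.asarray(d['intrinsics']).tolist(),ray(d,280,210))
s=manip.observe(); print(s)
E
```

```text
scene -0.017396657918348747 [[536.5437906438792, 0.0, 275.66552077964906], [0.0, 536.5437906438792, 206.63855042220672], [0.0, 0.0, 1.0]] (array([0.07601078, 0.49802071, 0.49176505]), array([ 0.53282944, -0.68247974, -0.50041853]))
top -0.036424571387016165 [[393.39784678778483, 0.0, 277.18724547511925], [0.0, 393.39784678778483, 209.68286667531876], [0.0, 0.0, 1.0]] (array([ 0.48770478, -0.09420267,  0.90667356]), array([ 0.08036148, -0.01792303, -0.99663061]))
{'time_s': 0.1, 'qpos': array([-1.29707330e+00,  8.78737192e-02,  1.37207742e+00, -1.32609751e-05,
        1.68356773e+00, -1.03106542e-01]), 'qd': array([-1.69992253e-03, -2.02282219e-03, -2.66088773e-03, -7.88699237e-04,
        1.61138456e-03, -5.24141951e-05]), 'tau': array([ 1.62480083e-03, -3.41254592e+01, -3.03300762e+01,  7.19699543e-02,
        3.04596894e-02, -9.47934109e-05]), 'tool_pos': array([ 0.20224437, -0.51095306,  0.20443827]), 'eef_rot': array([ 9.82302066e-01,  1.87301158e-01, -8.86264580e-05, -9.59043008e-04]), 'ft_force': array([-0.03651954,  0.47958025,  0.22635601]), 'torque': array([ 0.06712358, -0.01630147,  0.00186399]), 'grip_width': 0.9992343173054196}
```

View pics/scene0.png

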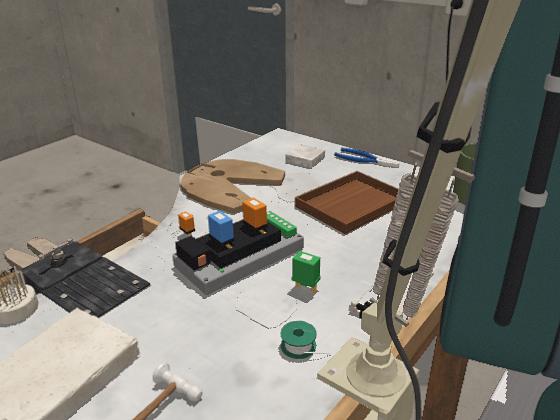

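View pics/top0.png

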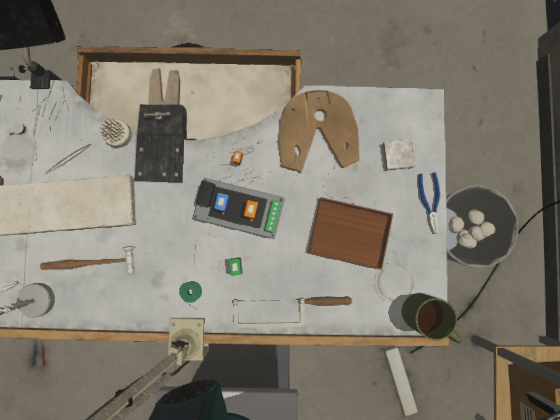

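Scene: the control box (scene ~240,245; top ~238,208) holds a blue relay (top 221,202) and an amber one (top 251,209). The tray is at top (350,233). Candidates for the relay: amber in the box (251,209), a small amber on the bench (236,157), and a green one (234,266). The larger amber, in the box, fits. I'll check it in an enlarged crop while measuring.

```bash
cat > m.py <<'E'
from h import *
d={k:v for k,v in np.load('top0.npz').items()}; s={k:v for k,v in np.load('scene0.npz').items()}
def masks(d):
    hsv=cv2.cvtColor(d['pixels'],cv2.COLOR_BGR2HSV)
    return {'amber':cv2.inRange(hsv,(8,170,150),(22,255,255)),'blue':cv2.inRange(hsv,(100,100,120),(120,255,255)),'green':cv2.inRange(hsv,(50,120,80),(75,255,255))}
def rep(d):
  for k,m in masks(d).items():
    n,l,st,c=cv2.connectedComponentsWithStats(m)
    for i in range(1,n):
        if st[i,4]>40:
            p=deproj(d,*c[i]); print(k,st[i].tolist(),c[i].round(1),p.round(4))
if __name__=='__main__':
  rep(d);print();rep(s)
  # top faces by depth
  H,W=d['z_map'].shape
  uu,vv=np.meshgrid(np.arange(W),np.arange(H))
  K=d['intrinsics'];P=cv2.undistortPoints(np.stack([uu.ravel(),vv.ravel()],1).astype(float)[:,None],K,np.array([float(d['k1']),0,0,0,0]))[:,0]
  z=d['z_map'].ravel(); C=np.c_[P*z[:,None],z]; X=((C-d['t'])@d['R']).reshape(H,W,3)
  np.save('X.npy',X)
  for nm,(u0,u1,v0,v1) in {'amber':(238,265,193,225),'blue':(208,236,186,216)}.items():
    S=np.zeros((H,W),bool);S[v0:v1,u0:u1]=1
    S&=(X[...,2]>.078)&(X[...,2]<.098)
    pts=X[S]; print(nm,len(pts),np.median(pts[:,2]),pts.mean(0).round(4))
    r=cv2.minAreaRect((pts[:,:2]*1000).astype(np.float32)); print(r)
  S=(X[...,2]>.015)&(X[...,2]<.024);S[:195]=0;S[275:]=0;S[:,:300]=0;S[:,400:]=0
  pts=X[S];print('tray',len(pts),cv2.minAreaRect((pts[:,:2]*1000).astype(np.float32)))
  print('tray floor',X[233,350])
  S=(X[...,2]>.018)&(X[...,2]<.07);S[:170]=0;S[245:]=0;S[:,:185]=0;S[:,290:]=0
  pts=X[S];print('box',len(pts),cv2.minAreaRect((pts[:,:2]*1000).astype(np.float32)))
E
python3 m.py; python3 -c "
import cv2,numpy as np
a=cv2.imread('pics/top0.png')[140:290,180:300];b=cv2.imread('pics/scene0.png')[180:300,160:340]
cv2.imwrite('pics/c1.png',np.hstack([cv2.resize(a,(400,500)),cv2.resize(b,(400,500)) if 0 else np.pad(cv2.resize(b,(400,267)),((0,233),(0,0),(0,0)))]))"
```

```text
amber [233, 151, 9, 11, 44] [237.1 156.4] [ 0.6752 -0.0119  0.0428]
amber [244, 200, 14, 18, 118] [250.9 208.6] [ 0.5554 -0.0483  0.0887]
blue [214, 193, 15, 18, 128] [221.1 201.4] [0.5687 0.0139 0.0924]
green [266, 201, 14, 31, 148] [272.4 215.9] [ 0.5445 -0.0933  0.0368]
green [230, 259, 11, 16, 105] [235.1 266.3] [ 0.4335 -0.0159  0.06  ]

amber [243, 198, 23, 12, 105] [253.7 204.3] [ 0.5519 -0.0458  0.0854]
amber [179, 213, 14, 8, 44] [185.5 216.6] [ 0.6717 -0.0095  0.0378]
blue [348, 149, 28, 9, 44] [362.  152.1] [ 0.6026 -0.4729  0.0078]
blue [341, 154, 33, 7, 47] [357.6 157.5] [ 0.596  -0.4427  0.0074]
blue [208, 211, 25, 31, 353] [223.2 226. ] [0.5546 0.0211 0.0781]
green [267, 211, 29, 27, 265] [282.  225.8] [ 0.5286 -0.0864  0.035 ]
green [292, 251, 28, 37, 709] [305.5 270.2] [ 0.4249 -0.0056  0.04  ]
amber 188 0.08908374419997725 [ 0.5552 -0.0482  0.0889]
((555.5054931640625, -48.0825309753418), (23.17261505126953, 34.78959655761719), 76.2937240600586)
blue 195 0.08923676770531931 [0.5694 0.0137 0.0889]
((569.854248046875, 14.213054656982422), (23.36333656311035, 35.28574752807617), 76.14385986328125)
tray 505 ((511.5057373046875, -271.08758544921875), (169.1842498779297, 130.76754760742188), 78.02034759521484)
tray floor [ 0.51077728 -0.27254789  0.00338789]
box 3189 ((563.0538940429688, -16.34618377685547), (190.16482543945312, 96.08924102783203), 77.1603775024414)
```

View pics/c1.png

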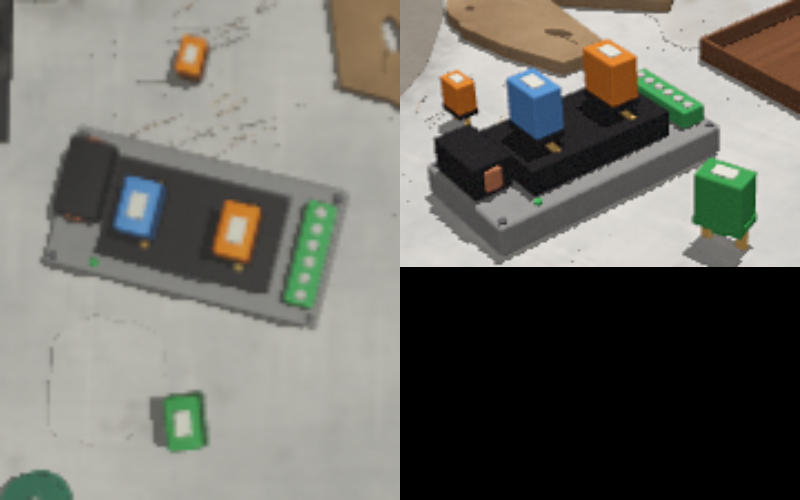

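```bash
python3 - <<'E'
from h import *
d=dict(np.load('top0.npz')); X=np.load('X.npy')
def pj(d,p):
    return cv2.projectPoints(np.array([p],float),cv2.Rodrigues(d['R'])[0],d['t'],d['intrinsics'],np.array([float(d['k1']),0,0,0]))[0].ravel()
print(pj(d,[.202,-.511,.2]),pj(d,[0,0,0]),pj(d,[.555,-.048,.08]))
for u,v in [(185,340),(150,370),(100,400),(430,315),(480,340),(430,390),(205,400),(520,400),(345,300),(520,360)]: print(u,v,X[v,u].round(3))
E
```

```text
[502.92940369 406.28862832] [225.60233056 459.68109731] [251.03514849 209.10166155]
185 340 [0.276 0.086 0.058]
150 370 [-0.1    0.444 -0.903]
100 400 [-0.235  0.661 -0.895]
430 315 [ 0.333 -0.444  0.037]
480 340 [ 0.073 -1.014 -0.825]
430 390 [-0.171 -0.823 -0.905]
205 400 [0.216 0.015 0.217]
520 400 [-0.105 -1.061 -0.617]
345 300 [ 0.361 -0.259  0.02 ]
520 360 [ 0.07  -1.012 -0.537]
```

```bash
python3 - <<'E'
from h import *
for n in('scene','top'):
    d=dict(np.load(n+'0.npz'));H,W=d['z_map'].shape
    uu,vv=np.meshgrid(np.arange(W),np.arange(H))
    P=cv2.undistortPoints(np.stack([uu.ravel(),vv.ravel()],1).astype(float)[:,None],d['intrinsics'],np.array([float(d['k1']),0,0,0,0]))[:,0]
    z=d['z_map'].ravel(); X=((np.c_[P*z[:,None],z]-d['t'])@d['R']); uv=np.stack([uu.ravel(),vv.ravel()],1)
    S=(z>0)&(X[:,2]>.03)&(X[:,0]>-.3)&(X[:,0]<.8)&(abs(X[:,1])<.6)
    X=X[S];uv=uv[S]
    for a in np.arange(.0,1.0,.1):
        q=(X[:,2]>=max(a,.03))&(X[:,2]<a+.1)
        if not q.any(): continue
        # cluster on 10cm grid
        g,c=np.unique(np.floor(X[q][:,:2]*10).astype(int),axis=0,return_counts=True)
        print(n,round(a,1),[(*(k/10).tolist(),int(m)) for k,m in zip(g,c) if m>15])
E
```

```text
scene 0.0 [(0.1, 0.1, 57), (0.2, 0.0, 773), (0.2, 0.1, 1773), (0.3, -0.5, 275), (0.3, -0.4, 250), (0.4, -0.1, 608), (0.5, -0.2, 53), (0.5, -0.1, 1814), (0.5, 0.0, 1946), (0.5, 0.2, 42), (0.5, 0.3, 130), (0.6, -0.1, 138), (0.6, 0.0, 185), (0.6, 0.3, 16), (0.7, 0.1, 152), (0.7, 0.2, 466)]
scene 0.1 [(0.0, 0.0, 360), (0.1, 0.0, 3469), (0.1, 0.1, 4512), (0.2, 0.0, 584), (0.2, 0.1, 2177)]
scene 0.2 [(0.1, 0.0, 5668), (0.1, 0.1, 6578), (0.2, 0.0, 29), (0.2, 0.1, 2923)]
scene 0.3 [(0.1, 0.0, 8957), (0.1, 0.1, 3309), (0.1, 0.2, 3202), (0.2, 0.0, 27), (0.2, 0.1, 586)]
scene 0.4 [(0.1, 0.0, 2371), (0.1, 0.2, 4505)]
top 0.0 [(0.2, -0.5, 206), (0.2, 0.0, 387), (0.2, 0.1, 108), (0.3, -0.5, 1384), (0.3, -0.4, 292), (0.3, 0.4, 83), (0.4, -0.1, 198), (0.4, 0.4, 37), (0.4, 0.5, 30), (0.5, -0.2, 70), (0.5, -0.1, 1247), (0.5, 0.0, 774), (0.5, 0.2, 975), (0.5, 0.3, 1457), (0.5, 0.4, 1607), (0.5, 0.5, 337), (0.6, -0.1, 94), (0.6, 0.0, 147), (0.6, 0.2, 312), (0.6, 0.3, 312), (0.6, 0.4, 129), (0.7, 0.1, 75), (0.7, 0.2, 178)]
top 0.1 [(0.1, -0.1, 89), (0.1, 0.0, 100), (0.1, 0.1, 73), (0.2, -0.1, 54), (0.2, 0.0, 1246), (0.2, 0.1, 398), (0.3, 0.4, 88)]
top 0.2 [(0.1, -0.5, 43), (0.1, -0.1, 41), (0.1, 0.0, 121), (0.1, 0.1, 56), (0.2, -0.6, 385), (0.2, -0.1, 217), (0.2, 0.0, 900), (0.2, 0.1, 1222)]
top 0.3 [(0.2, -0.6, 97), (0.2, 0.1, 78)]
```

```bash
python3 -c "
import cv2,numpy as np
a=cv2.imread('pics/top0.png')[290:420,60:560]
cv2.imwrite('pics/c2.png',cv2.resize(a,None,fx=1.6,fy=1.6,interpolation=2))"
```

```text
(no output)
```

View pics/c2.png

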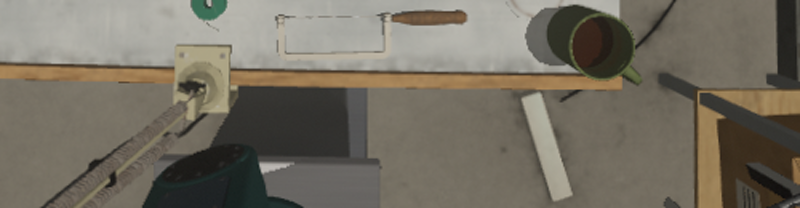

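```bash
python3 - <<'E'
from h import *
for n in('scene','top'):
    d=dict(np.load(n+'0.npz'));H,W=d['z_map'].shape
    uu,vv=np.meshgrid(np.arange(W),np.arange(H))
    P=cv2.undistortPoints(np.stack([uu.ravel(),vv.ravel()],1).astype(float)[:,None],d['intrinsics'],np.array([float(d['k1']),0,0,0,0]))[:,0]
    z=d['z_map'].ravel(); X=((np.c_[P*z[:,None],z]-d['t'])@d['R'])
    px=d['pixels'].reshape(-1,3).astype(int); teal=(px[:,0]-px[:,2]>15)
    for nm,m in(('teal',teal),('other',~teal)):
      for a in np.arange(.05,.75,.05):
        q=m&(z>0)&(X[:,2]>=a)&(X[:,2]<a+.05)&(X[:,0]<.5)&(X[:,0]>-.4)&(X[:,1]>-.35)&(X[:,1]<.5)
        if q.sum()<15: continue
        Y=X[q];r=np.hypot(Y[:,0],Y[:,1]);i=np.argsort(r)[len(r)//50]
        print(n,nm,round(a,2),q.sum(),'rmin',r[i].round(3),Y[i].round(3),'rmax',np.percentile(r,98).round(3),'med',np.median(Y,0).round(3))
E
```

```text
scene teal 0.05 125 rmin 0.414 [ 0.414 -0.01   0.055] rmax 0.447 med [ 0.426 -0.012  0.054]
scene teal 0.1 2078 rmin 0.138 [0.103 0.091 0.147] rmax 0.217 med [0.142 0.102 0.137]
scene teal 0.15 4845 rmin 0.137 [0.105 0.089 0.176] rmax 0.217 med [0.143 0.103 0.174]
scene teal 0.2 4468 rmin 0.142 [0.11  0.09  0.204] rmax 0.214 med [0.155 0.1   0.225]
scene teal 0.25 4020 rmin 0.15 [0.123 0.087 0.251] rmax 0.213 med [0.163 0.097 0.274]
scene teal 0.3 3733 rmin 0.159 [0.135 0.083 0.321] rmax 0.213 med [0.169 0.093 0.324]
scene teal 0.35 3719 rmin 0.178 [0.156 0.085 0.372] rmax 0.212 med [0.173 0.089 0.375]
scene teal 0.4 2281 rmin 0.177 [0.157 0.082 0.401] rmax 0.207 med [0.172 0.084 0.415]
scene other 0.05 1483 rmin 0.231 [0.203 0.111 0.066] rmax 0.439 med [0.253 0.102 0.067]
scene other 0.1 1997 rmin 0.123 [0.092 0.082 0.124] rmax 0.298 med [0.234 0.101 0.12 ]
scene other 0.15 2182 rmin 0.13 [0.101 0.082 0.155] rmax 0.282 med [0.216 0.114 0.179]
scene other 0.2 2927 rmin 0.173 [0.136 0.108 0.24 ] rmax 0.28 med [0.203 0.135 0.23 ]
scene other 0.25 3789 rmin 0.171 [0.136 0.104 0.293] rma
[... 198 characters left out ...]
0.375]
scene other 0.4 4117 rmin 0.207 [0.187 0.088 0.416] rmax 0.299 med [0.16  0.237 0.428]
scene other 0.45 478 rmin 0.281 [0.144 0.242 0.454] rmax 0.302 med [0.153 0.248 0.452]
top other 0.05 359 rmin 0.233 [0.207 0.109 0.069] rmax 0.557 med [ 0.415 -0.002  0.057]
top other 0.1 723 rmin 0.215 [0.205 0.063 0.109] rmax 0.555 med [0.253 0.085 0.123]
top other 0.15 1325 rmin 0.178 [ 0.177 -0.016  0.196] rmax 0.284 med [0.216 0.086 0.178]
top other 0.2 1491 rmin 0.196 [ 0.196 -0.012  0.228] rmax 0.281 med [0.214 0.095 0.227]
top other 0.25 1066 rmin 0.213 [0.208 0.047 0.262] rmax 0.279 med [0.217 0.134 0.269]
top other 0.3 80 rmin 0.221 [ 0.221 -0.007  0.301] rmax 0.28 med [0.224 0.159 0.307]
```

>>> jog_arm(motion=[[0,2.2,2.9,0,-2.15],[0,2.2,2.9,0,-2.15],[0,2.2,2.9,0,-2.15],[0,2.2,2.9,0,-2.15],[60,2.2,2.9,0,-2.15],[130,2.2,2.9,0,-2.15],[130,2.2,2.9,0,-2.15],[130,2.2,2.9,0,-2.15],[130,2.2,2.9,0,-2.15],[130,2.2,2.9,0,-2.15],[130,2.2,2.9,0,-2.15],[130,2.2,2.9,0,-2.15],[130,2.2,2.9,0,-2.15],[130,2.2,2.9,0,-2.15],[130,2.2,2.9,0,-2.15],[130,2.2,2.9,0,-2.15]], force=15)

```text
time_s: 2.1
tool_pos: [0.5547, -0.0463, 0.2048]
eef_rot: [0.994, -0.112, -0.001, 0.0]
ft_force: [0.4, -0.4, -0.7]
grip_width: 0.49
```

```bash
python3 - <<'E'
from h import *
from m import rep
grab('scene','scene1');d=grab('top','top1');rep(d)
s=manip.observe();q=s['eef_rot'];print(s['time_s'],s['qpos'].round(3),s['tool_pos'].round(4),s['ft_force'].round(2),s['grip_width'],'jaw ang',-90+np.degrees(2*np.arctan2(q[1],q[0])),q)
E
```

```text
blue [420, 174, 11, 38, 78] [423.5 193.1] [ 0.606  -0.4416  0.0112]
green [229, 258, 11, 17, 98] [234.4 265.6] [ 0.435  -0.0143  0.0596]
2.2 [-1.830e-01  1.050e-01  1.354e+00  1.000e-03  1.684e+00  1.608e+00] [ 0.5553 -0.0448  0.2043] [-1.01 -0.4   0.09] 0.49308564489772294 jaw ang -102.59556576998767 [ 9.93964694e-01 -1.09695793e-01 -7.93118749e-04 -6.25284122e-04]
```

View pics/scene1.png

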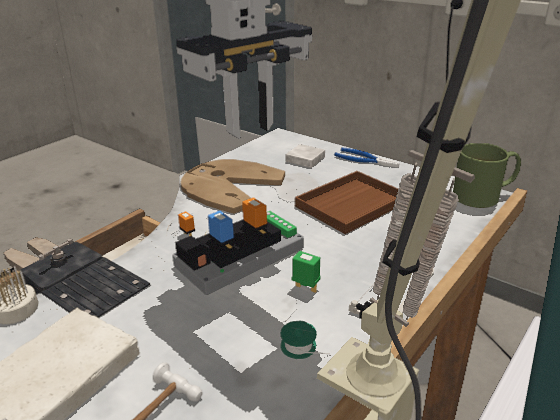

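The open gripper now hangs above the amber relay (scene: fingers ~232,105 and 267,105, relay at 255,212), with the jaws lined up along the row. The interface can't tilt the tool, so I'll grip across the narrow faces. The relay can then hinge between the pads about its y axis as the hand moves sideways.

>>> jog_arm(motion=[[130,0,-0.3,-2.6,0],[130,0,0,-2.6,0],[130,0,0,-2.6,0],[130,0,0,-2.0,0],[130,0,0,-1.5,0],[130,0,0,-0.5,0],[130,0,0,0,0],[130,0,0,0,0]], force=15)

```text
time_s: 3.2
tool_pos: [0.555, -0.0506, 0.0886]
eef_rot: [0.994, -0.112, 0.001, 0.0]
ft_force: [0.5, 0.1, 0.6]
grip_width: 0.489
```

```bash
cat > obs.py <<'E'
from h import *
import sys
tag=sys.argv[1]
d=grab('scene',tag)
cv2.imwrite(f'pics/{tag}_c.png',cv2.resize(d['pixels'][150:290,150:330],None,fx=4,fy=4,interpolation=2))
s=manip.observe();q=s['eef_rot'];print(s['time_s'],s['tool_pos'].round(4),s['ft_force'].round(2),s['torque'].round(3),round(s['grip_width']*94,1),'jaw',round(-90+np.degrees(2*np.arctan2(q[1],q[0])),2))
E
python3 obs.py s2
```

```text
3.25 [ 0.555  -0.0506  0.0886] [-0.38  0.39 -0.28] [ 0.018 -0.04   0.004] 46.1 jaw -102.81
```

View pics/s2_c.png

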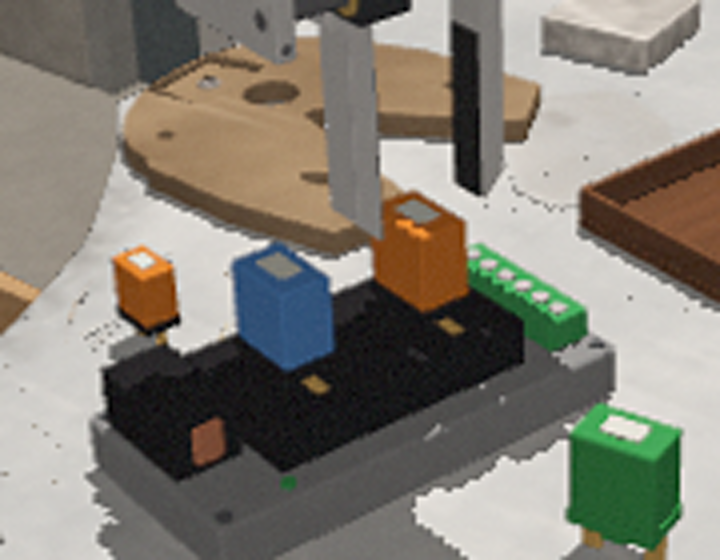

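The left finger tip sits between the blue and amber relays (crop ~375,235) and is clear of both. Going down the last 15 mm and 2.5 mm sideways, then closing.

>>> jog_arm(motion=[[130,0.03,0.25,-0.8,0],[130,0,0,-0.7,0],[130,0,0,0,0],[150,0,0,0,0],[170,0,0,0,0],[185,0,0,0,0],[210,0,0,0,0],[210,0,0,0,0]], force=15)

```text
time_s: 4.25
tool_pos: [0.5547, -0.0485, 0.0728]
eef_rot: [0.994, -0.112, 0.0, 0.001]
ft_force: [-0.6, -2.8, 2.0]
grip_width: 0.241
```

```bash
python3 obs.py s3
```

```text
4.3 [ 0.5547 -0.0486  0.0728] [-0.39 -2.29  1.1 ] [-0.434  0.167  0.013] 22.9 jaw -102.82
```

View pics/s3_c.png

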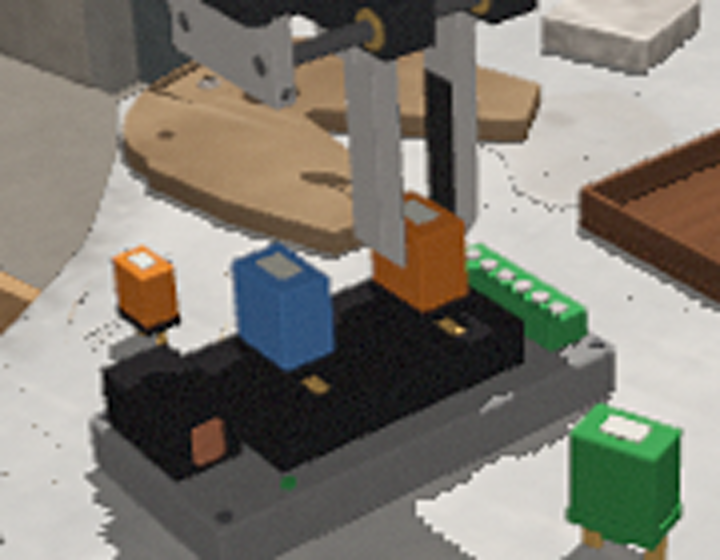

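The pads hold the amber relay by its upper half (crop 400,240). First a small swing of 6 mm along the relay's +x, with no lift, to see how it responds.

>>> jog_arm(motion=[[210,0.15,-0.034,0,0],[210,0.15,-0.034,0,0],[210,0.15,-0.034,0,0],[210,0.15,-0.034,0,0],[210,0,0,0,0]], force=15)

```text
time_s: 4.92
tool_pos: [0.5573, -0.0493, 0.0725]
eef_rot: [0.994, -0.112, -0.004, 0.0]
ft_force: [-9.9, -2.0, 6.7]
grip_width: 0.241
```

```bash
python3 obs.py s4
```

```text
4.975 [ 0.5573 -0.0493  0.0725] [-9.   -0.63  8.03] [-0.243  1.948 -0.016] 22.6 jaw -102.81
```

View pics/s4_c.png

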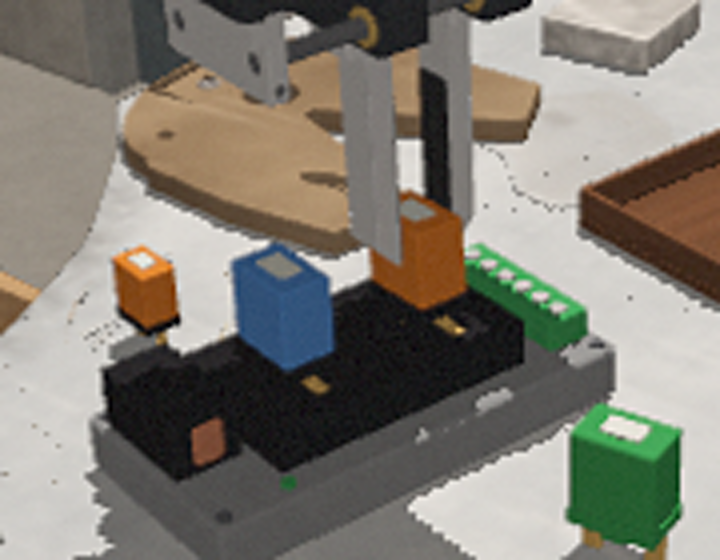

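>>> jog_arm(motion=[[210,0.15,-0.034,0.04,0],[210,0.15,-0.034,0.04,0],[210,0.15,-0.034,0.04,0],[210,0.15,-0.034,0.04,0],[210,0,0,0,0]], force=15)

```text
time_s: 5.6
tool_pos: [0.5622, -0.0503, 0.0722]
eef_rot: [0.994, -0.112, -0.006, 0.0]
ft_force: [-8.0, -1.4, 1.9]
grip_width: 0.246
```

```bash
python3 obs.py s5
```

```text
5.65 [ 0.5622 -0.0503  0.0722] [-8.96 -1.52  1.95] [-0.216  1.852 -0.035] 23.2 jaw -102.81
```

View pics/s5_c.png

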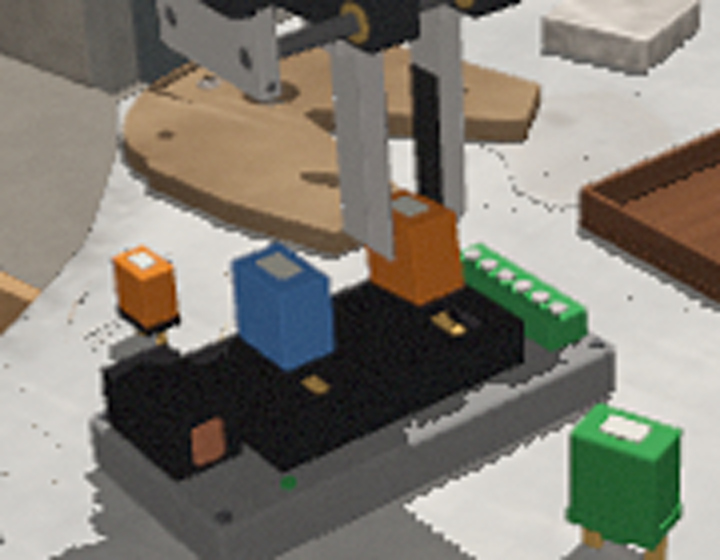

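The relay now leans visibly: the near blade shows more at crop (450,325), and the strip and blue relay are unmoved. Swinging back the other way with a slight rise.

>>> jog_arm(motion=[[210,-0.2,0.045,0.02,0],[210,-0.2,0.045,0.02,0],[210,-0.2,0.045,0.02,0],[210,-0.2,0.045,0.02,0],[210,-0.2,0.045,0.02,0],[210,-0.2,0.045,0.02,0],[210,-0.2,0.045,0.02,0],[210,-0.2,0.045,0.02,0],[210,-0.2,0.045,0.02,0],[210,-0.2,0.045,0.02,0],[210,-0.2,0.045,0.02,0],[210,0,0,0,0]], force=15)

```text
time_s: 7.15
tool_pos: [0.548, -0.0468, 0.0772]
eef_rot: [0.994, -0.112, 0.004, 0.001]
ft_force: [5.0, -4.3, -6.9]
grip_width: 0.246
```

```bash
python3 obs.py s6
```

```text
7.2 [ 0.5479 -0.0468  0.0772] [ 5.81 -3.9  -6.41] [-0.992 -1.12  -0.015] 23.1 jaw -102.83
```

View pics/s6_c.png

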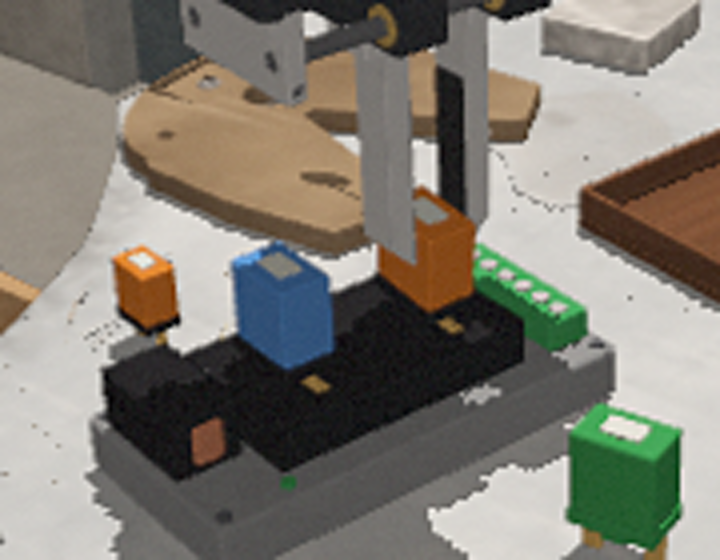

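Upward pull is 6.4 N, so the strip is lifted about 2 mm, which is within the limit but more than I want. I'll finish this swing with no net rise so it relaxes.

>>> jog_arm(motion=[[210,-0.12,0.028,-0.04,0],[210,-0.12,0.028,-0.04,0],[210,-0.12,0.028,-0.03,0],[210,-0.1,0.023,0,0],[210,0,0,0,0]], force=15)

```text
time_s: 7.82
tool_pos: [0.5444, -0.046, 0.0773]
eef_rot: [0.994, -0.112, 0.005, 0.001]
ft_force: [5.8, -5.5, -4.0]
grip_width: 0.241
```

```bash
python3 obs.py s7
```

```text
7.875 [ 0.5443 -0.046   0.0772] [ 5.59 -5.55 -4.25] [-0.96  -1.213 -0.032] 22.9 jaw -102.83
```

View pics/s7_c.png

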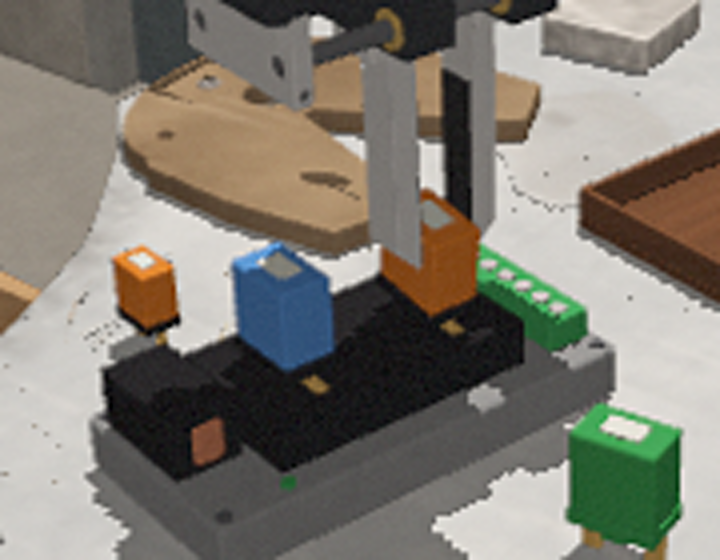

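>>> jog_arm(motion=[[210,0.2,-0.045,0.02,0],[210,0.2,-0.045,0.02,0],[210,0.2,-0.045,0.02,0],[210,0.2,-0.045,0.03,0],[210,0.2,-0.045,0.03,0],[210,0.2,-0.045,0.03,0],[210,0.2,-0.045,0.03,0],[210,0.2,-0.045,0.03,0]], force=15)

```text
time_s: 8.88
tool_pos: [0.5522, -0.0476, 0.0764]
eef_rot: [0.994, -0.112, -0.005, -0.0]
ft_force: [-8.3, -1.7, 2.4]
grip_width: 0.245
```

>>> jog_arm(motion=[[210,0.2,-0.045,0.03,0],[210,0.2,-0.045,0.03,0],[210,0.2,-0.045,0.03,0],[210,0.2,-0.045,0.03,0],[210,0.2,-0.045,0.03,0],[210,0,0,0,0]], force=15)

```text
time_s: 9.62
tool_pos: [0.5613, -0.0496, 0.0761]
eef_rot: [0.994, -0.112, -0.006, -0.0]
ft_force: [-8.2, -2.2, -3.0]
grip_width: 0.244
```

```bash
python3 obs.py s8
```

```text
9.675 [ 0.5613 -0.0496  0.0762] [-8.02 -2.46 -1.24] [-0.465  1.655 -0.016] 22.7 jaw -102.8
```

View pics/s8_c.png

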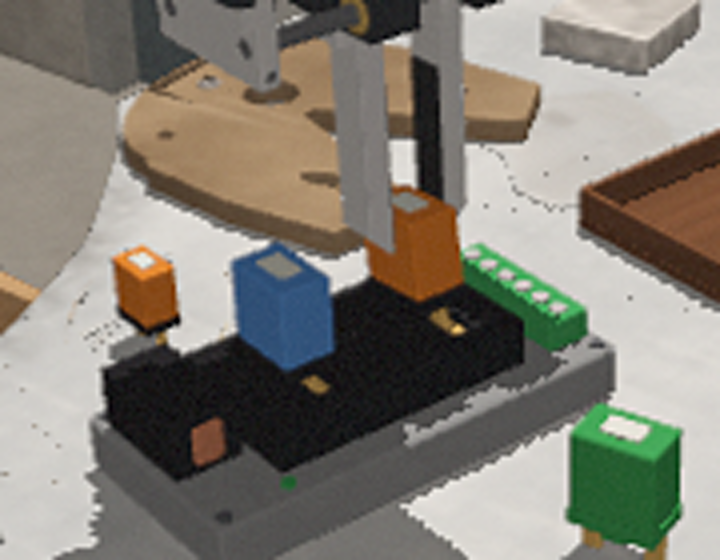

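The relay now stands about 4 mm higher than at the previous swing to this side, with only 1.2 N of upward pull. Continuing.

>>> jog_arm(motion=[[210,-0.2,0.045,0,0],[210,-0.2,0.045,0,0],[210,-0.2,0.045,0,0],[210,-0.2,0.045,0,0],[210,-0.2,0.045,0,0],[210,-0.2,0.045,0,0],[210,-0.2,0.045,0,0]], force=15)

```text
time_s: 10.55
tool_pos: [0.5549, -0.048, 0.0796]
eef_rot: [0.994, -0.112, 0.004, 0.0]
ft_force: [5.0, -5.0, -7.9]
grip_width: 0.244
```

>>> jog_arm(motion=[[210,-0.2,0.045,0,0],[210,-0.2,0.045,0,0],[210,-0.2,0.045,0,0],[210,-0.2,0.045,0,0],[210,-0.2,0.045,0,0],[210,0,0,0,0]], force=15)

```text
time_s: 11.3
tool_pos: [0.5457, -0.0458, 0.0807]
eef_rot: [0.994, -0.112, 0.005, 0.0]
ft_force: [6.1, -4.3, -6.0]
grip_width: 0.244
```

```bash
python3 obs.py s9
```

```text
11.35 [ 0.5457 -0.0458  0.0807] [ 5.34 -5.17 -5.46] [-0.997 -1.071  0.076] 22.8 jaw -102.81
```

View pics/s9_c.png

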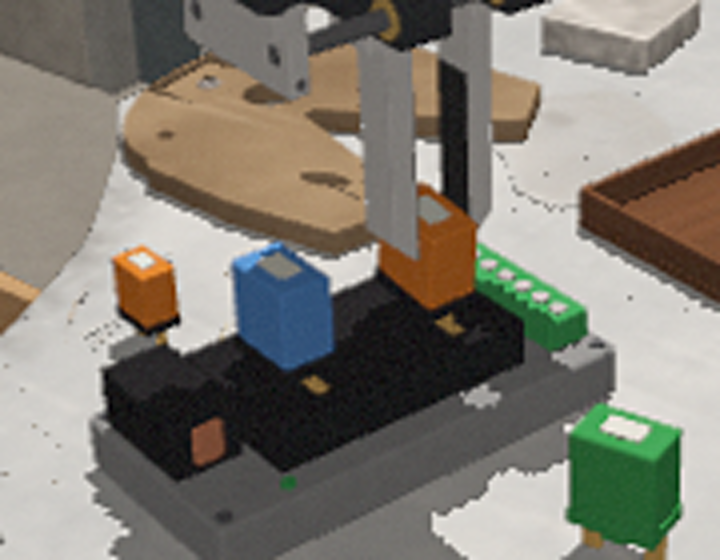

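>>> jog_arm(motion=[[210,0.2,-0.045,0.01,0],[210,0.2,-0.045,0.02,0],[210,0.2,-0.045,0.03,0],[210,0.2,-0.045,0.03,0],[210,0.2,-0.045,0.03,0],[210,0.2,-0.045,0.03,0],[210,0.2,-0.045,0.03,0]], force=15)

```text
time_s: 12.22
tool_pos: [0.5529, -0.0473, 0.0801]
eef_rot: [0.994, -0.111, -0.004, -0.0]
ft_force: [-7.4, -2.8, 1.0]
grip_width: 0.242
```

>>> jog_arm(motion=[[210,0.2,-0.045,0.03,0],[210,0.2,-0.045,0.03,0],[210,0.2,-0.045,0.03,0],[210,0.2,-0.045,0.03,0],[210,0.2,-0.045,0.03,0],[210,0.1,-0.023,0.02,0],[210,0,0,0,0]], force=15)

```text
time_s: 13.1
tool_pos: [0.5628, -0.0495, 0.0801]
eef_rot: [0.994, -0.111, -0.006, -0.001]
ft_force: [-6.4, -1.5, -2.9]
grip_width: 0.243
```

```bash
python3 obs.py s10
```

```text
13.15 [ 0.5628 -0.0495  0.0801] [-6.86 -1.19 -3.11] [-0.349  1.553 -0.021] 22.9 jaw -102.8
```

View pics/s10_c.png

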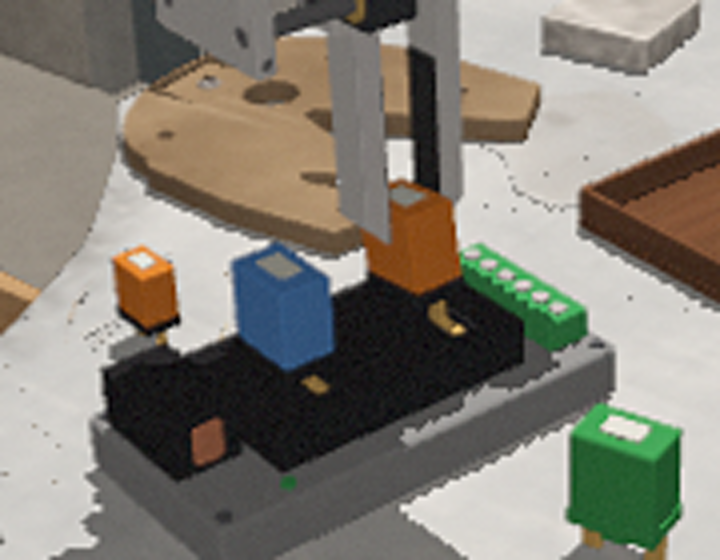

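Rising steadily, with the near blade showing longer at crop (445,320) and the strip flat. Next swing, easing z at the reversal to keep the pull low.

>>> jog_arm(motion=[[210,-0.2,0.045,-0.04,0],[210,-0.2,0.045,-0.04,0],[210,-0.2,0.045,-0.02,0],[210,-0.2,0.045,0,0],[210,-0.2,0.045,0,0],[210,-0.2,0.045,0,0],[210,-0.2,0.045,0,0]], force=15)

```text
time_s: 14.02
tool_pos: [0.5559, -0.0482, 0.0825]
eef_rot: [0.994, -0.112, 0.004, 0.0]
ft_force: [5.3, -4.1, -6.0]
grip_width: 0.244
```

>>> jog_arm(motion=[[210,-0.2,0.045,0.01,0],[210,-0.2,0.045,0.01,0],[210,-0.2,0.045,0.01,0],[210,-0.2,0.045,0,0],[210,-0.2,0.045,0,0],[210,-0.1,0.022,0,0],[210,0,0,0,0]], force=15)

```text
time_s: 14.9
tool_pos: [0.5447, -0.0455, 0.0842]
eef_rot: [0.994, -0.112, 0.004, 0.0]
ft_force: [1.7, -3.1, 1.9]
grip_width: 0.245
```

```bash
python3 obs.py s11
```

```text
14.95 [ 0.5444 -0.0455  0.0842] [ 1.78 -3.43  1.53] [-0.681 -0.482  0.024] 22.6 jaw -102.81
```

View pics/s11_c.png

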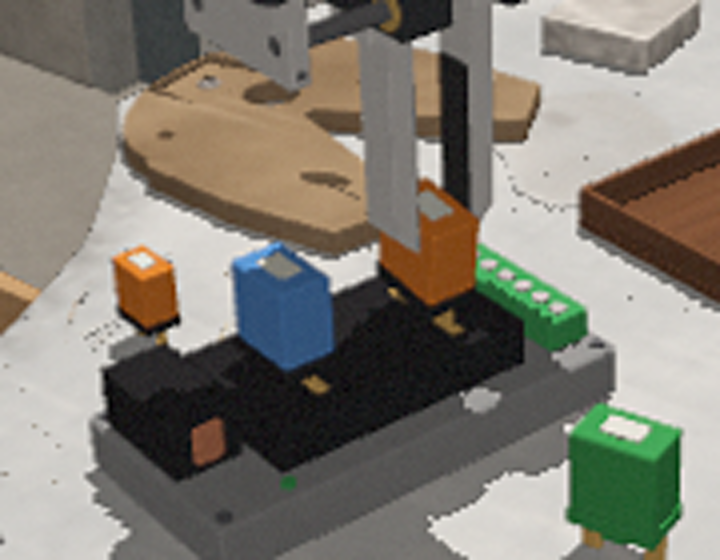

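A far blade is now visible at crop (395,293), and the swing force has dropped from about 6 N to 1.8 N. That suggests that blade is out of its jaws, or nearly so. One more swing the other way with a rise.

>>> jog_arm(motion=[[210,0.2,-0.045,0.03,0],[210,0.2,-0.045,0.03,0],[210,0.2,-0.045,0.03,0],[210,0.2,-0.045,0.03,0],[210,0.2,-0.045,0.03,0],[210,0.2,-0.045,0.03,0],[210,0.2,-0.045,0.03,0]], force=15)

```text
time_s: 15.82
tool_pos: [0.5526, -0.047, 0.0847]
eef_rot: [0.994, -0.111, -0.004, -0.001]
ft_force: [-9.0, 0.4, 7.9]
grip_width: 0.243
```

```bash
python3 obs.py s12
```

```text
15.875 [ 0.553  -0.0471  0.0848] [-7.75 -1.15  8.3 ] [-0.166  1.719 -0.018] 22.5 jaw -102.8
```

View pics/s12_c.png

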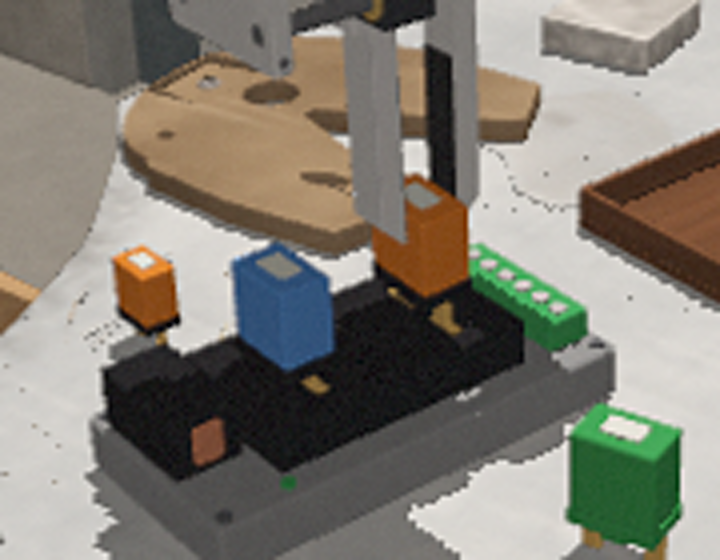

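>>> jog_arm(motion=[[210,0.2,-0.045,0.06,0],[210,0.2,-0.045,0.06,0],[210,0.2,-0.045,0.06,0],[210,0.2,-0.045,0.06,0],[210,0.2,-0.045,0.05,0],[210,0.1,-0.023,0.03,0],[210,0,0,0,0]], force=15)

```text
time_s: 16.75
tool_pos: [0.567, -0.0507, 0.0865]
eef_rot: [0.994, -0.112, -0.0, -0.0]
ft_force: [-2.7, -1.3, 1.5]
grip_width: 0.243
```

```bash
python3 obs.py s13
```

```text
16.8 [ 0.5669 -0.0507  0.0865] [-2.48 -1.48  1.03] [-0.358  0.633 -0.046] 23.2 jaw -102.81
```

View pics/s13_c.png

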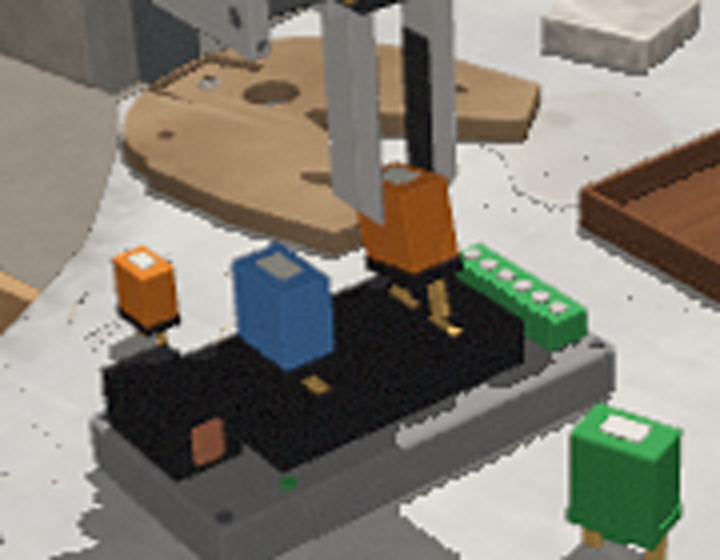

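The near blade is almost clear, visible from crop (440,280) down to the slot at (450,328), and the forces are low. Back again with a rise.

>>> jog_arm(motion=[[210,-0.2,0.045,0.0,0],[210,-0.2,0.045,0.02,0],[210,-0.2,0.045,0.03,0],[210,-0.2,0.045,0.03,0],[210,-0.2,0.045,0.03,0],[210,-0.2,0.045,0.03,0],[210,-0.2,0.045,0.03,0]], force=15)

```text
time_s: 17.68
tool_pos: [0.5528, -0.0471, 0.0886]
eef_rot: [0.994, -0.111, -0.0, -0.0]
ft_force: [-0.1, 0.7, -0.7]
grip_width: 0.243
```

```bash
python3 obs.py s14
```

```text
17.725 [ 0.5526 -0.0471  0.0886] [ 0.12  0.68 -0.19] [ 0.036 -0.004 -0.008] 23.0 jaw -102.8
```

View pics/s14_c.png

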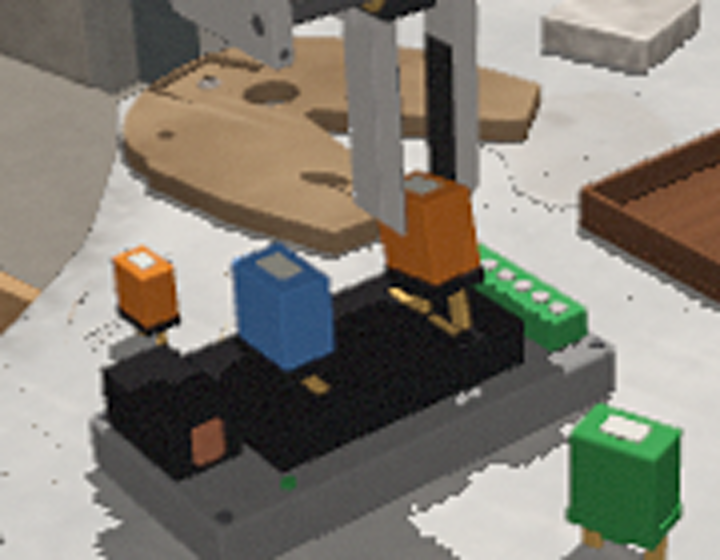

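All forces are about zero and the relay moves with the hand, with both blades hanging free (crop 405,297 and 458,315). Lifting gently.

>>> jog_arm(motion=[[210,0,0,0.1,0],[210,0,0,0.1,0],[210,0,0,0.1,0],[210,0,0,0.1,0]], force=20)

```text
time_s: 18.23
tool_pos: [0.5531, -0.0476, 0.0927]
eef_rot: [0.994, -0.112, -0.0, 0.0]
ft_force: [0.1, 0.8, 0.5]
grip_width: 0.24
```

>>> jog_arm(motion=[[210,0,0,0.5,0],[210,0,0,1,0],[210,0,0,2,0],[210,0,0,2,0],[210,0,0,1,0],[210,0,0,0,0]], force=20)

```text
time_s: 18.98
tool_pos: [0.5537, -0.0477, 0.1588]
eef_rot: [0.994, -0.112, 0.001, 0.0]
ft_force: [0.1, 0.6, 0.7]
grip_width: 0.242
```

```bash
python3 obs.py s15
```

```text
19.025 [ 0.5531 -0.0476  0.1577] [ 0.25 -0.63 -1.05] [ 0.062 -0.009  0.07 ] 22.7 jaw -102.81
```

View pics/s15.png

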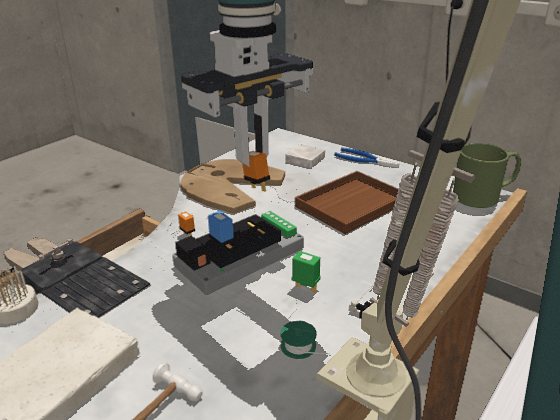

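The relay is out (scene 256,165). The blue relay is still plugged in (221,227) and the strip is seated. Carrying it over the tray.

>>> jog_arm(motion=[[210,-0.2,-1.2,0,0],[210,-0.6,-3,0,0],[210,-0.6,-3,0,0],[210,-0.6,-3,0,0],[210,-0.6,-3,0,0],[210,-0.6,-3,0,0],[210,-0.6,-3,0,0],[210,-0.4,-2.1,0,0],[210,0,-1,0,0],[210,0,0,-3,0],[210,0,0,-3,0],[210,0,0,-2,0],[210,0,0,-1,0],[210,0,0,0,0]], force=20)

```text
time_s: 20.78
tool_pos: [0.5109, -0.2701, 0.067]
eef_rot: [0.994, -0.111, -0.001, -0.0]
ft_force: [-0.6, -0.4, 0.3]
grip_width: 0.243
```

```bash
python3 obs.py s16; python3 -c "
import cv2;a=cv2.imread('pics/s16.png')[100:260,230:440];cv2.imwrite('pics/s16_t.png',cv2.resize(a,None,fx=3.5,fy=3.5,interpolation=2))"
```

```text
20.825 [ 0.5115 -0.2705  0.068 ] [ 0.2  -0.13 -0.09] [0.011 0.027 0.005] 22.4 jaw -102.79
```

View pics/s16_t.png

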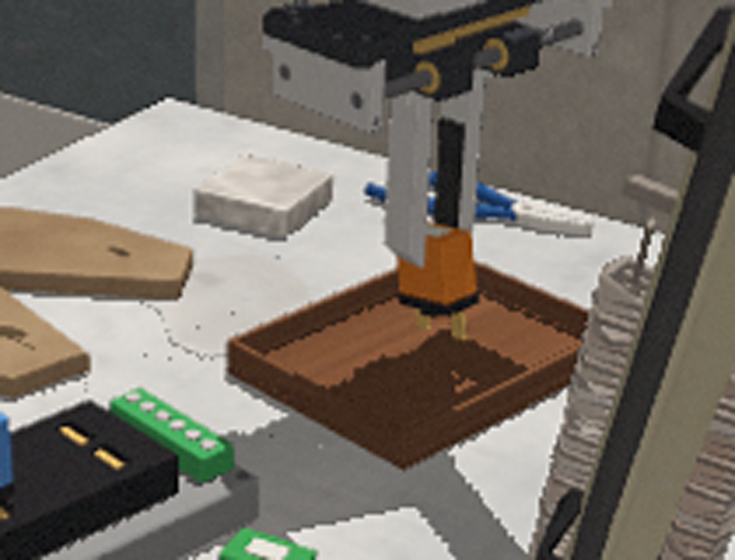

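The relay hangs over the middle of the tray (crop 438,270), and the empty slots show in the strip (75,435; 110,457). Lowering until it touches.

>>> jog_arm(motion=[[210,0,0,-0.8,0],[210,0,0,-0.6,0],[210,0,0,-0.4,0],[210,0,0,0,0]], force=20)

```text
time_s: 21.32
tool_pos: [0.5108, -0.2704, 0.0491]
eef_rot: [0.994, -0.112, -0.0, -0.0]
ft_force: [0.2, -0.9, -0.1]
grip_width: 0.244
```

>>> jog_arm(motion=[[210,0,0,-0.2,0],[210,0,0,-0.2,0],[210,0,0,0,0]], force=20)

```text
time_s: 21.7
tool_pos: [0.5117, -0.2709, 0.0478]
eef_rot: [0.994, -0.112, 0.001, 0.0]
ft_force: [-1.9, 1.1, 7.3]
grip_width: 0.244
```

Contact (7 N). Releasing and drawing the hand up.

>>> jog_arm(motion=[[210,0,0,0.15,0],[190,0,0,0,0],[170,0,0,0,0],[140,0,0,0,0],[110,0,0,0,0],[110,0,0,0,0],[110,0,0,1,0],[110,0,0,2,0],[110,0,0,4,0],[110,0,0,5,0],[110,0,0,4,0],[110,0,0,0,0],[110,0,0,0,0]], force=20)

```text
time_s: 23.32
tool_pos: [0.5107, -0.2704, 0.2065]
eef_rot: [0.994, -0.112, -0.0, -0.0]
ft_force: [-1.1, -0.2, -1.1]
grip_width: 0.568
```

```bash
python3 obs.py s17
```

```text
23.375 [ 0.5104 -0.2701  0.2054] [-0.12  0.59 -0.06] [ 0.031  0.034 -0.022] 53.7 jaw -102.81
```

View pics/s17.png

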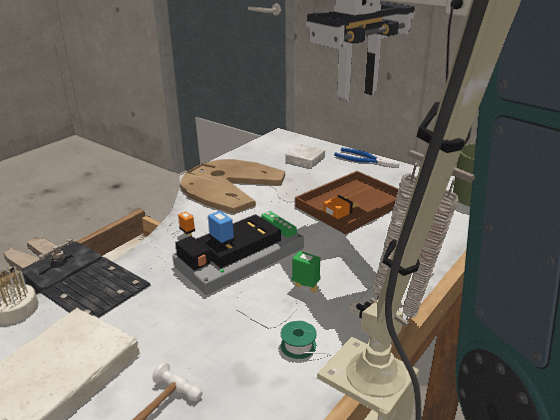

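The relay lies in the tray (scene 337,208). Last check: blue relay and strip heights against the first picture.

```bash
python3 - <<'E'
from h import *
from m import masks
a=dict(np.load('scene0.npz'));b=grab('scene','fin')
for n,d in(('before',a),('after',b)):
    m=masks(d)['blue'];k,l,st,c=cv2.connectedComponentsWithStats(m)
    i=[i for i in range(1,k) if 190<c[i][0]<250 and st[i,4]>40][0]
    print(n,'blue',st[i].tolist(),c[i].round(1),deproj(d,*c[i]).round(4))
    print(' strip z',[round(float(np.median([deproj(d,u+i,v+j)[2] for i in(-1,0,1) for j in(-1,0,1)])),4) for u,v in[(240,230),(245,233),(233,243),(205,240)]])
p=deproj(b,335,209);print('relay',p.round(4));print(manip.observe()['time_s'])
E
```

```text
before blue [208, 211, 25, 31, 353] [223.2 226. ] [0.5546 0.0211 0.0781]
 strip z [0.0427, 0.0425, 0.0431, 0.0429]
after blue [208, 211, 25, 31, 359] [223.2 226.2] [0.5524 0.0232 0.0797]
 strip z [0.043, 0.0426, 0.0424, 0.0424]
relay [ 0.4989 -0.1993  0.0245]
23.425
```

```bash
python3 - <<'E'
from h import *
d=grab('top','fint');a=d['pixels'][160:290,190:410];b=cv2.imread('pics/fin.png')[160:240,280:420]
cv2.imwrite('pics/fin_c.png',np.vstack([cv2.resize(a,(620,366),interpolation=2),np.pad(cv2.resize(b,(385,220),interpolation=2),((0,0),(0,235),(0,0)))]))
E
```

```text
(no output)
```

View pics/fin_c.png

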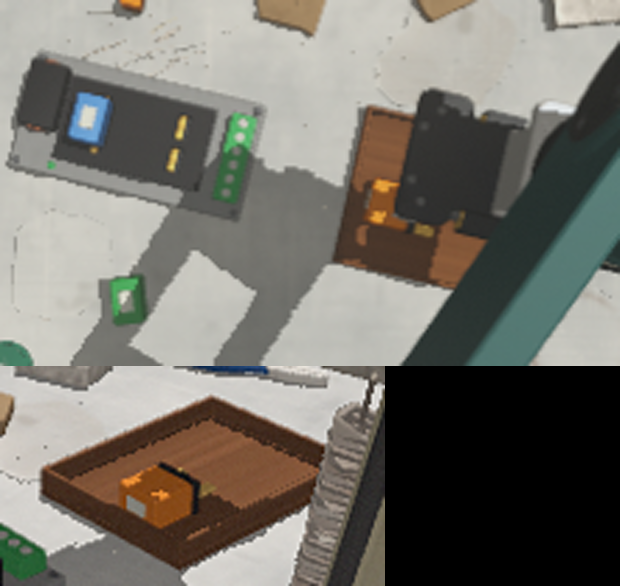

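The relay lies flat and wholly inside the tray (top crop ~385,205), and the blue relay sits in the strip as before. Handing in.

```bash
python3 -c "
from bench import manip
print(manip.close_job())"
```

```text
the job is handed in; nothing more can be done
None
```

I rocked the amber relay out of its socket and put it in the dark wooden tray. The job was handed in at about 23.5 s of the 48 s allowed.

- **Grip:** I gripped the relay across its narrow faces (along y), not along x as the notes say. The moves cannot tilt the tool, so the relay had to hinge between the pads as the hand swung sideways.
- **Rocking:** It took about seven swings, each with a small rise. I estimated the lean at roughly 10–15 degrees each way from hand travel and pictures, and did not measure it directly.
- **Pull on the strip:** The highest upward pull I read was about 8 N, partway through one swing. By the spring figures that lifts the strip about 3 mm, under the 5 mm allowed. I only read forces at the end of each move, so a short higher peak could have gone unseen.
- **Last checks:** The relay lies flat inside the tray, having tipped over when released. The strip height is the same as at the start to within 1 mm. The blue relay sits at the same place in the picture; its depth reading differs by about 2 mm, which is within the camera error. The gripper is clear of everything.

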